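# Fit the coupling and spacer on the prep-machine drive and lock them in

## Robot

A 7-joint arm with a two-finger parallel gripper is mounted at the origin on a cart in front of the work surface, level with it; the furniture and walls round the work are solid. World frame = base frame: x ahead of the robot, y to its left, z up, the work surface at z = 0. Lengths are in m, angles in rad, forces in N, time in s.
With the tool pointing down it reaches from about 0.425 to 0.925 m from the base axis. Payload 6.8 kg.
Tool frame: the origin (TCP) lies between the finger pads; the fingertips stand 14 mm ahead of it and the grasp point (between the pads) lies 5 mm behind it (env.nose_length is the distance from the TCP to the fingertips, in m); z points along the fingers, y is the line along which they close (so a half turn about z gives the same grasp; the last joint's range is limited). The gripper opens to 85 mm and grips with 20 to 120 N. Pads are 22 mm wide; open, the fingers measure 114 mm over their backs; the gripper's body (76 mm by 85 mm) begins 54 mm behind the grasp point. The pads swing forward as they close: fully open they stand 13 mm farther back than shut.
Start: joints at [-1.247, 0.477, 0.022, 1.555, -0.011, 1.109, -0.083], TCP at [0.282, 0.613, 0.245] pointing down, gripper open.
Joint ranges: [-2.96, 2.96], [-0.34, 2.1], [-1.41, 1.46], [0.24, 2.44], [-1.37, 4.51], [0.17, 1.92], [-2.96, 2.96]. Speed limits (rad/s): [2.39, 2.39, 3.14, 3.14, 3.14, 3.14, 3.14].

## Interface

Orientations are given as a 3x3 rotation matrix whose columns are the frame's x, y, z axes.
In Python, from bench import env gives the robot as it stands.
- The arm moves only by the tool carry_out, never from a script. Its argument "series" is a list of rows, each a list of 4 numbers: the shift along the tool's x, y, z in mm, then the turn about the tool's z in degrees. In form: [[dx, dy, dz, twist], ...]. A call has 1 to 10 rows; each row is the pose to reach, as a shift and turn from the pose commanded when the call began, along the tool's axes at that moment; what a row does not reach only later rows make up. A row lasts 1/10 s, in which the tool goes at most 50 mm and 8.59 degrees, less where a joint would pass 70% of its speed; a pose out of reach is approached as far as the arm can. A call with a gripper value outside its range is refused whole. "claw" is the gripper's target within -1 to 1 (fully open at 1, half-way at 0, shut at -1), set as the call begins (left out, the last holds). The fingers move at their own pace and stop on an object; the grip force is fixed at half the most. Time passes only in rows, so rows that repeat a pose let the fingers close. It gives the time, the measured TCP pose, the force, the opening and the grip force at its end, in the units of the state.
- env.get_state(): the state, without advancing time (a new reading comes with each control period).
- env.get_image(name): name is "scene" or "top" or "wrist"; returns a dict with "image" (384x512x3 uint8, red, green, blue), "camera_matrix" (3x3 intrinsics, pixels), "k1" (the pictures are not rectified: a ray, as slopes to the right and down, at radius r is drawn at 1 + k1 r^2 times it, then the intrinsics apply), "pose" (4x4, takes a point from camera to world coordinates); the wrist camera has in their place "tool_from_camera" (4x4, takes a point from camera to tool coordinates, whose origin is the TCP and whose axes are the flange's). Camera axes: x right, y up, looking along -z (the intrinsics and any distortion apply to the point x, -y, -z); pixel columns grow to the right and rows downward; lengths in m; the calibration is good to about 2 mm. A picture is of the moment at which its call begins: read the wrist's pose just before it. There is no depth.
- env.hand_in(): hands the job in; it is judged then, once.
The state is a dict: "t": time; "joint_pos": joint angles; "qd": joint speeds; "joint_efforts": joint torques, N m; "position": TCP position; "orientation": TCP orientation; "force": force on the tool from outside, world axes, zero at the start; "wrist_torque": the same for the moment, N m; "width": finger opening in m; "gripper_force": force on a finger pad.
Only numpy, scipy, OpenCV 4.12 (cv2) and the standard library are available. Lean on these libraries where they do the work, as an engineer would, in place of code of your own. Each camera call takes 0.05 s, during which the arm holds its last target. There are 200 camera calls.

## Task

Put the brass-coloured coupling on the drive shaft, teeth down, and gently feel for the angle at which its teeth drop fully home between the drive lugs; neither force it nor drop it down the shaft. Then put the blue spacer on the shaft on top of it, and slide the red-knobbed retainer gate fully closed over the stack. Leave the spice jar, the tin and the cup stack where they stand.

Things in the scene. Friction and masses are not known exactly. Their poses are not given: they have to be found in the camera images.
- drive_base: Fixed low white base, 200 x 100 mm, top 30 mm above the table, with an upright steel shaft. Origin: on the shaft axis at table height. z up; x points from shaft to gate. It reaches x -42 to +158 mm, y +-50 mm; on it the aluminium gate carrier with guide rails: x 53 to 153 mm, y +-35 mm, up to z 88 mm.
- shaft_seat (a point): On the shaft axis, top of the dark flange (diameter 51 mm, 34 mm above the table): the coupling's teeth stand here when home. On the flange stand 3 round-topped lugs, 120 deg apart, 7 mm high, 5.2 wide, 8 to 22 mm off the axis. Shaft, flange and lugs are one piece whose angle is not measured and differs each time; stiff (0.3 N m to turn it).
- shaft_tip (a point): Top of the shaft, 107 mm above the table. Shaft diameter 16 mm, its last 11 mm taper to 8 mm.
- coupling: Loose brass-coloured ring, outer dia. 50, 26 high, bore 18 mm, 0.09-0.14 kg. Origin: centre of underside, z up. Lower 9 mm: six equal teeth 60 deg apart (one on +x), 7.4 mm wide, 14 to 24 mm off axis, gaps between for the lugs. At a wrong angle it rests on the lugs, 7 mm high; turned up to 60 deg either way it finds gaps (free play about 5 deg either side) and can go down to the flange.
- spacer: Loose blue plastic spacer ring, outer diameter 50 mm, 16 mm high, bore 19 mm, 0.06 kg, the same either way up. Origin: centre of its underside as it lies at the start. On a seated coupling its underside is 26 mm above shaft_seat.
- gate (a joint): Retainer gate: flat steel fork in guide rails, slides along the base's x towards the shaft. 0 = open (starts at 0 to 6 mm), grows as it closes, 0.057 m = fully closed, prongs either side of the shaft. Friction about 4 N; stays where left. Underside 78 mm above the table, 2 mm over a stack that is home; if the coupling is not home the spacer blocks it.
- gate_knob (a point): Middle of the top of the gate's red knob, an upright block 14 mm (along the base's x) by 16 mm (along y) and 30 mm high, its top 113 mm above the table. Moves with the gate.
- spice_jar: Bystander: square-shouldered green spice jar with a black cap, 58 x 58 x 135 mm, origin at the centre of its underside.
- food_tin: Bystander: small food tin with a red and cream wrapper, 58 x 57 x 72 mm, origin at the centre of its underside.
- cup_stack: Bystander: stack of small white portion cups, 57 x 61 x 61 mm, origin at the centre of its underside.
Things that resemble listed ones, but are neither listed nor needed, are in the scene too. Leave any turquoise look-alike of the spacer alone.

How it is judged:
By the outcome, as a careful person would: the job done as asked, in the order asked, and still so for the second after the job is handed in, with the robot touching nothing.
It also fails if it takes over 72 s, if anything falls off the work surface, if the arm or the gripper's body presses on something with over 40 N, if the wrist force passes 120 N, or if a joint passes its speed limit or range.

## Working session

There is one attempt and no reset: what is moved stays moved. The work goes in short steps, Python scripts to look and compute and a tool call to move; the robot and the scene stay as the last step left them, time stands still between calls to the robot, and variables do not carry over. Pictures are saved under pics/ and viewed, at most 12 in all, crops included, and the job is handed in when it is done.

Besides the shell and the picture viewer there is one more tool, called as name(argument=value, ...), one argument or row to a line, values as JSON. carry_out: Moves the arm, as the interface text tells. Its arguments: {"type":"object","properties":{"series":{"type":"array","items":{"type":"array","items":{"type":"number"}}},"claw":{"type":"number"}},"required":["series"]}

```bash
mkdir -p pics; ls
cat > h.py <<'E'
import numpy as np, cv2
from bench import env
def snap(name,fn):
    s=env.get_state(); d=env.get_image(name)
    cv2.imwrite('pics/'+fn+'.png',d['image'][:,:,::-1])
    if 'pose' in d: P=np.array(d['pose'])
    else:
        T=np.eye(4);T[:3,:3]=s['orientation'];T[:3,3]=s['position'];P=T@np.array(d['tool_from_camera'])
    np.savez('pics/'+fn+'.npz',K=d['camera_matrix'],k1=d['k1'],P=P)
    return d,s
def pt(fn,u,v,z):
    c=np.load('pics/'+fn+'.npz');K=c['K'];P=c['P'];k1=float(c['k1'])
    a=np.array([(u-K[0,2])/K[0,0],(v-K[1,2])/K[1,1]]);b=a.copy()
    for _ in range(30): b=a/(1+k1*(b@b))
    r=P[:3,:3]@np.array([b[0],-b[1],-1]);o=P[:3,3]
    return o+r*(z-o[2])/r[2]
def px(fn,p):
    c=np.load('pics/'+fn+'.npz');K=c['K'];P=c['P'];k1=float(c['k1'])
    q=P[:3,:3].T@(np.array(p)-P[:3,3]);s=np.array([q[0],-q[1]])/-q[2]
    s=s*(1+k1*(s@s));return np.array([K[0,0]*s[0]+K[0,2],K[1,1]*s[1]+K[1,2]])
def totool(p):
    "shift in mm in tool axes to world point p"
    s=env.get_state();return np.array(s['orientation']).T@(np.array(p)-s['position'])*1000
E
python3 - <<'E'
from h import *
for n in ('scene','top'):
    d,s=snap(n,n+'0'); print(n,d['pose'],d['camera_matrix'],d['k1'])
a=cv2.imread('pics/top0.png');cv2.imwrite('pics/top0b.png',cv2.resize(a,(800,600),interpolation=cv2.INTER_CUBIC))
print(s)
E
```

```text
pics
scene [[ 0.80976525  0.4360437  -0.39261448 -0.03838209]
 [-0.586487    0.6216831  -0.51917543 -0.79747744]
 [ 0.01769861  0.65067351  0.75915133  1.22870963]
 [ 0.          0.          0.          1.        ]] [[495.26231539   0.         263.62973428]
 [  0.         495.26231539 186.41440896]
 [  0.           0.           1.        ]] -0.06833713415516501
top [[ 0.02793522  0.99583195 -0.08682368  0.45048476]
 [-0.9995546   0.02691588 -0.01288915 -0.04130506]
 [-0.01049849  0.08714507  0.99614031  1.24754332]
 [ 0.          0.          0.          1.        ]] [[430.71521193   0.         254.14992683]
 [  0.         430.71521193 183.98978269]
 [  0.           0.           1.        ]] 0.03577072013153828
{'t': 0.05, 'joint_pos': array([-1.24708354,  0.47777091,  0.02235694,  1.55642856, -0.01152926,
        1.10927629, -0.08306774]), 'qd': array([ 4.65466635e-04, -4.97381663e-04, -8.88471444e-04, -4.05426927e-04,
       -8.04141483e-04,  2.98671418e-05,  3.20633358e-04]), 'joint_efforts': array([ 3.80703903e-03, -5.98294795e+01,  1.61502510e+00, -2.82255882e+01,
        1.27112950e-02,  5.24015370e-03,  3.95574858e-06]), 'position': array([0.28228302, 0.61253829, 0.24435524]), 'orientation': array([[-9.08219371e-01,  4.18493936e-01, -6.32353993e-04],
       [ 4.18494399e-01,  9.08217902e-01, -1.63713633e-03],
       [-1.10816408e-04, -1.75151553e-03, -9.99998460e-01]]), 'force': array([0.15117397, 0.36657795, 0.05096269]), 'wrist_torque': array([-0.0387853 , -0.00243287,  0.01826908]), 'gripper_force': 0.0, 'width': 0.08567278311149473}
```

View pics/top0b.png

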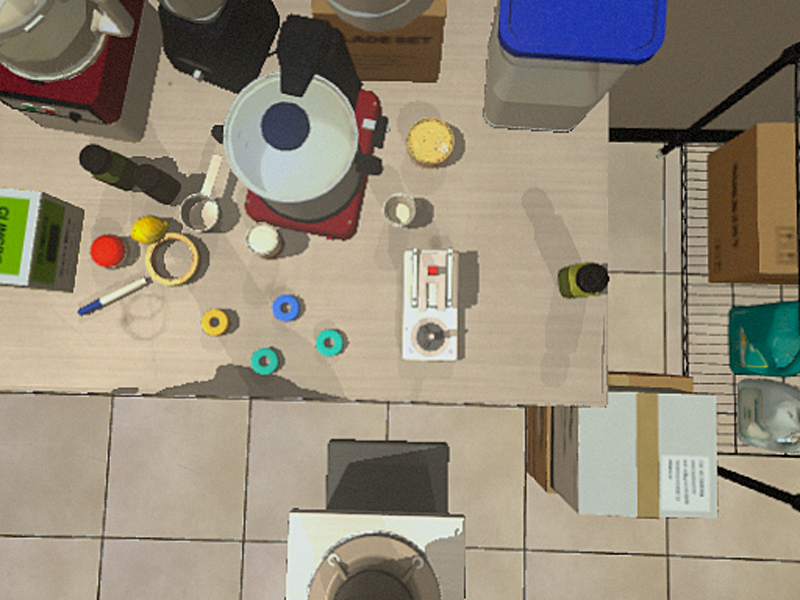

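View pics/scene0.png

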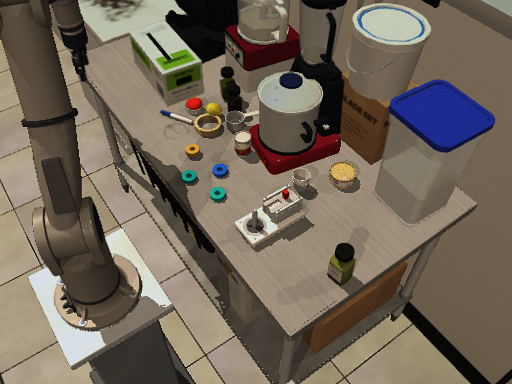

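The top view shows the coupling at (215,321), the blue spacer at (287,306), and turquoise rings at (264,361) and (330,341). The shaft is at about (432,337), with the red knob at (433,270). Next I'll enlarge the work area.

Run:
```python
from h import *
a=cv2.imread('pics/top0.png')
c1=cv2.resize(a[185:245,120:200],(800,600),interpolation=cv2.INTER_CUBIC)[:, :]
c2=cv2.resize(a[150:240,240:310],(467,600),interpolation=cv2.INTER_CUBIC)
c1=cv2.resize(a[190:242,122:222],(800,416),interpolation=cv2.INTER_CUBIC)
o=np.zeros((600,800,3),np.uint8)
o[:600,:333]=cv2.resize(c2,(333,600))[:600] if 0 else cv2.resize(a[150:240,250:300],(333,600),interpolation=cv2.INTER_CUBIC)
o[:312,340:800]=cv2.resize(a[185:247,125:217],(460,310),interpolation=cv2.INTER_CUBIC)[:312] if 0 else cv2.resize(a[185:247,125:217],(460,312),interpolation=cv2.INTER_CUBIC)
cv2.imwrite('pics/crop0.png',o)
hsv=cv2.cvtColor(a,cv2.COLOR_BGR2HSV)
def blob(lo,hi,box):
    x0,x1,y0,y1=box;m=cv2.inRange(hsv,lo,hi);k=np.zeros_like(m);k[y0:y1,x0:x1]=m[y0:y1,x0:x1]
    cn,_=cv2.findContours(k,cv2.RETR_EXTERNAL,cv2.CHAIN_APPROX_NONE);c=max(cn,key=cv2.contourArea)
    return cv2.fitEllipse(c), cv2.contourArea(c)
for n,lo,hi,b,z in (('coup',(12,110,80),(30,255,255),(125,150,190,220),.026),('spc',(105,110,60),(125,255,255),(170,198,180,212),.016)):
    e,A=blob(lo,hi,b);print(n,e,A,pt('top0',*e[0],z))
e,A=blob((0,150,80),(6,255,255),(265,290,160,190));print('knob',e,pt('top0',*e[0],.113))
print('shaft',pt('top0',432*.64,337*.64,.107))
```

```text
coup ((137.21728515625, 205.90682983398438), (16.549055099487305, 17.227170944213867), 66.98036193847656) 222.5 [0.48565284 0.30414406 0.026     ]
spc ((182.6666717529297, 196.69569396972656), (15.959006309509277, 16.219375610351562), 47.96856689453125) 201.5 [0.51576396 0.17835156 0.016     ]
knob ((276.5, 172.869384765625), (4.596270561218262, 5.824132442474365), 90.0) [ 0.58052457 -0.08497529  0.113     ]
shaft [ 0.46756699 -0.08780564  0.107     ]
```

View pics/crop0.png

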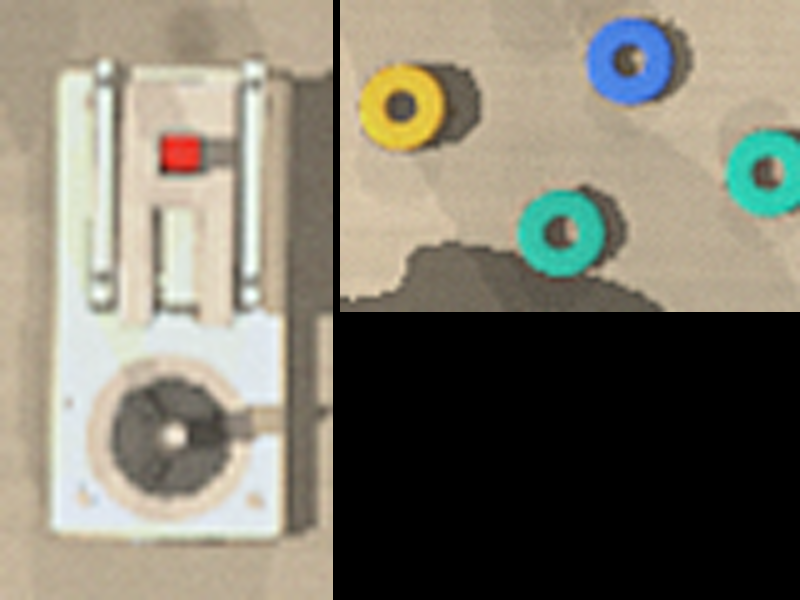

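Crop: the shaft tip is at full-image pixel (276.1,215.4), the knob at (276.5,173), and the base axis is close to world x. The coupling and spacer are lying flat. Next I'll move above the coupling with the tool y axis along world y.

Run:
```python
from h import *
np.set_printoptions(precision=4,suppress=True)
print('shaft',pt('top0',276.1,215.4,.107), 'base corners', [pt('top0',250+u*50/333,150+v*.15,.03)[:2] for u,v in ((60,70),(50,530),(280,537),(290,75))])
print(totool([.46,.304,.2]),env.nose_length)
d,s=snap('wrist','w0');print(d['tool_from_camera'],d['camera_matrix'],d['k1'])
```

```text
shaft [ 0.4683 -0.0868  0.107 ] base corners [array([ 0.6242, -0.0375]), array([ 0.4285, -0.0386]), array([ 0.4284, -0.1355]), array([ 0.6246, -0.1359])]
[-290.5475 -205.822    44.7861] 0.014
[[-0.0002  0.966   0.2585  0.0648]
 [ 1.      0.0003 -0.0003 -0.0005]
 [-0.0004  0.2585 -0.966  -0.1291]
 [ 0.      0.      0.      1.    ]] [[287.6788   0.     256.3369]
 [  0.     287.6788 187.4273]
 [  0.       0.       1.    ]] -0.060923176000496945
```

carry_out(
  series=[
    [-40, -28, 5, -8],
    [-80, -56, 10, -16],
    [-120, -85, 18, -24.7],
    [-160, -113, 26, -24.7],
    [-200, -142, 35, -24.7],
    [-240, -170, 45, -24.7],
    [-275, -195, 45, -24.7],
    [-290, -206, 45, -24.7],
    [-290, -206, 45, -24.7],
    [-290, -206, 45, -24.7],
  ],
  claw=1,
)

```text
t: 1.15
position: [0.4593, 0.3051, 0.2002]
orientation: [[-1.0, 0.001, -0.0], [0.001, 1.0, 0.0], [0.0, 0.0, -1.0]]
force: [-0.3, 1.2, 0.1]
width: 0.0856
gripper_force: 0.0
```

Run:
```python
from h import *
np.set_printoptions(precision=4,suppress=True)
d,s=snap('wrist','w1');print(s['t'],s['position'],s['orientation'],s['qd'])
a=cv2.imread('pics/w1.png');hsv=cv2.cvtColor(a,cv2.COLOR_BGR2HSV)
for n,p,z,lo,hi in (('coup',(.4857,.3041,.026),.026,(12,110,80),(32,255,255)),('spc',(.5158,.1784,.016),.016,(105,110,60),(125,255,255))):
    u,v=px('w1',p).round().astype(int);print(n,u,v)
    m=cv2.inRange(hsv,lo,hi);k=np.zeros_like(m);u0,v0=max(u-55,0),max(v-55,0);k[v0:v+55,u0:u+55]=m[v0:v+55,u0:u+55]
    cn,_=cv2.findContours(k,cv2.RETR_EXTERNAL,cv2.CHAIN_APPROX_NONE)
    if cn: c=max(cn,key=cv2.contourArea);e=cv2.fitEllipse(c);print(e,pt('w1',*e[0],z))
```

```text
1.15 [0.4593 0.3051 0.2002] [[-1.      0.0009 -0.0004]
 [ 0.0009  1.      0.0005]
 [ 0.0004  0.0005 -1.    ]] [-0.0268  0.0025 -0.0227 -0.0062 -0.0013 -0.0011  0.0009]
coup 256 196
((257.0606689453125, 195.84666442871094), (42.769779205322266, 44.41648483276367), 53.488319396972656) [0.485  0.3055 0.026 ]
spc 149 219
((149.73548889160156, 218.07200622558594), (33.618995666503906, 42.93328094482422), 91.32534790039062) [0.5151 0.1798 0.016 ]
```

View pics/w1.png

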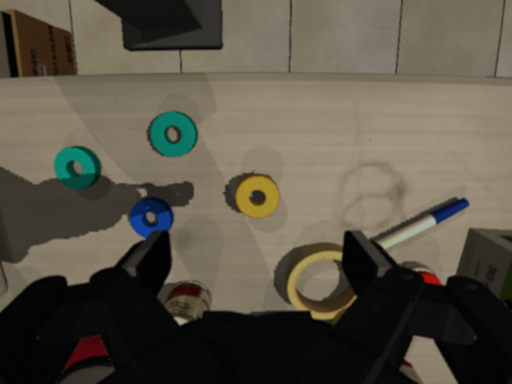

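The wrist view shows the coupling at (257,196) and the spacer at (150,218), which matches the top view to within 1.5 mm. Next: descend and grip.

carry_out(
  series=[
    [-15, 0, 40, 0],
    [-26, 0, 85, 0],
    [-26, 0, 130, 0],
    [-26, 0, 160, 0],
    [-26, 0, 175, 0],
    [-26, 0, 179, 0],
    [-26, 0, 179, 0],
  ],
)

```text
t: 1.9
position: [0.4856, 0.3058, 0.0218]
orientation: [[-1.0, -0.0, 0.0], [-0.0, 1.0, 0.001], [-0.0, 0.001, -1.0]]
force: [0.2, -0.2, 0.0]
width: 0.0856
gripper_force: 0.0
```

carry_out(
  series=[
    [0, 0, 0, 0],
    [0, 0, 0, 0],
    [0, 0, 0, 0],
    [0, 0, 0, 0],
    [0, 0, 0, 0],
    [0, 0, 0, 0],
    [0, 0, 0, 0],
    [0, 0, 0, 0],
  ],
  claw=-1,
)

```text
t: 2.7
position: [0.4865, 0.3053, 0.0233]
orientation: [[-1.0, 0.0, 0.002], [0.0, 1.0, 0.002], [-0.002, 0.002, -1.0]]
force: [-2.3, -0.9, 11.1]
width: 0.0477
gripper_force: 60.2
```

carry_out(
  series=[
    [0, 0, -5, 0],
    [0, 0, -15, 0],
    [0, 0, -40, 0],
    [0, 0, -80, 0],
    [0, 0, -120, 0],
    [0, 0, -150, 0],
    [0, 0, -150, 0],
    [0, 0, -150, 0],
  ],
)

```text
t: 3.5
position: [0.4858, 0.3046, 0.1723]
orientation: [[-1.0, 0.001, 0.001], [0.001, 1.0, 0.001], [-0.001, 0.001, -1.0]]
force: [-0.1, -0.7, -1.6]
width: 0.0474
gripper_force: 62.0
```

Run:
```python
from h import *
np.set_printoptions(precision=4,suppress=True)
d,s=snap('wrist','w2');print(s['t'],s['position'],s['force'],s['width'])
a=cv2.imread('pics/w2.png');cv2.imwrite('pics/w2c.png',cv2.resize(a[170:300,170:340],(785,600),interpolation=cv2.INTER_CUBIC))
p=np.array(s['position']);
for dz in (0,.01,-.02): print(dz,px('w2',p+[0,0,dz]))
```

```text
3.5 [0.4858 0.3046 0.1723] [-0.1363 -0.6903 -1.641 ] 0.04742879808458642
0 [257.5754 247.1488]
0.01 [257.7029 257.1077]
-0.02 [257.3655 230.7612]
```

View pics/w2c.png

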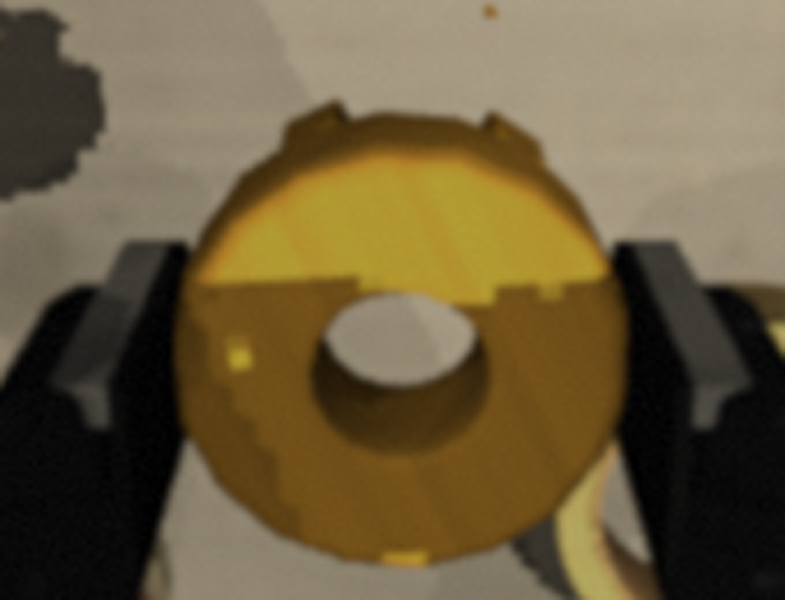

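The coupling is held level. The bore is centred near crop (400,373), and two teeth show underneath at crop (318,115) and (512,130). Next I'll fit the in-hand pose and tooth angle, and work out the move to a viewing pose near the shaft.

Run:
```python
from h import *
from scipy.optimize import least_squares
np.set_printoptions(precision=2,suppress=True)
p=np.array([.4858,.3046,.1723])
f=lambda u,v:(170+u*170/785,170+v*130/600)
t=np.linspace(0,2*np.pi,181)
def ext(c,r):
    q=np.array([px('w2',c+[r*np.cos(a),r*np.sin(a),0]) for a in t]);return np.r_[q.min(0),q.max(0)]
ob=np.r_[f(310,292),f(490,455),f(177,152),f(627,565)]
def res(x):
    c=p+np.array(x)/1000; e=np.r_[ext(c,.009),ext(c,.025)]-ob; return e
s=least_squares(res,[0,0,3],diff_step=.1,x_scale=1);print(s.x,s.fun)
c=p+s.x/1000
for uu,vv in ((285,133),(345,100),(485,115),(542,152)):
    q=pt('w2',*f(uu,vv),c[2]-.026)-c; print('tooth edge',np.degrees(np.arctan2(q[1],q[0])),np.hypot(*q[:2])*1000)
print(totool([.52,-.087,.25]))
```

```text
[ 2.94 -0.35 -1.98] [ 1.82  0.87 -1.38 -2.13 -1.17  0.42  0.72  0.8 ]
tooth edge -143.36857900563757 23.90206803100074
tooth edge -163.84994918530825 24.381574302581633
tooth edge 154.01736000305095 23.878788336873264
tooth edge 133.35584488675636 24.25088622385434
[ -35.09 -391.19  -78.79]
```

carry_out(
  series=[
    [0, -20, -20, 0],
    [-5, -60, -50, 0],
    [-10, -105, -79, 0],
    [-15, -150, -79, 0],
    [-20, -195, -79, 0],
    [-25, -240, -79, 0],
    [-30, -285, -79, 0],
    [-35, -330, -79, 0],
    [-35, -370, -79, 0],
    [-35, -391, -79, 0],
  ],
)

```text
t: 4.55
position: [0.5188, -0.0908, 0.2487]
orientation: [[-1.0, 0.006, -0.003], [0.006, 1.0, -0.002], [0.003, -0.002, -1.0]]
force: [0.2, 0.3, -1.6]
width: 0.0475
gripper_force: 62.2
```

carry_out(
  series=[
    [0, 0, 0, 0],
    [0, 0, 0, 0],
    [0, 0, 0, 0],
  ],
)

```text
t: 4.85
position: [0.52, -0.085, 0.2494]
orientation: [[-1.0, -0.001, -0.002], [-0.001, 1.0, 0.001], [0.002, 0.001, -1.0]]
force: [0.1, 0.8, -0.6]
width: 0.0474
gripper_force: 62.2
```

Run:
```python
from h import *
np.set_printoptions(precision=4,suppress=True)
d,s=snap('wrist','w3');print(s['t'],s['position'],s['force'],s['width'])
u,v=px('w3',(.469,-.087,.034));print(u,v,px('w3',(.469,-.087,.107)))
a=cv2.imread('pics/w3.png');u0,v0=int(u)-50,max(int(v)-40,0);print(u0,v0);cv2.imwrite('pics/w3c.png',cv2.resize(a[v0:v0+75,u0:u0+100],(800,600),interpolation=cv2.INTER_CUBIC))
```

```text
4.85 [ 0.52   -0.085   0.2494] [ 0.0788  0.8474 -0.5957] 0.0473720449555706
254.94343338682197 123.35847047622399 [254.6656 126.5744]
204 83
```

View pics/w3c.png

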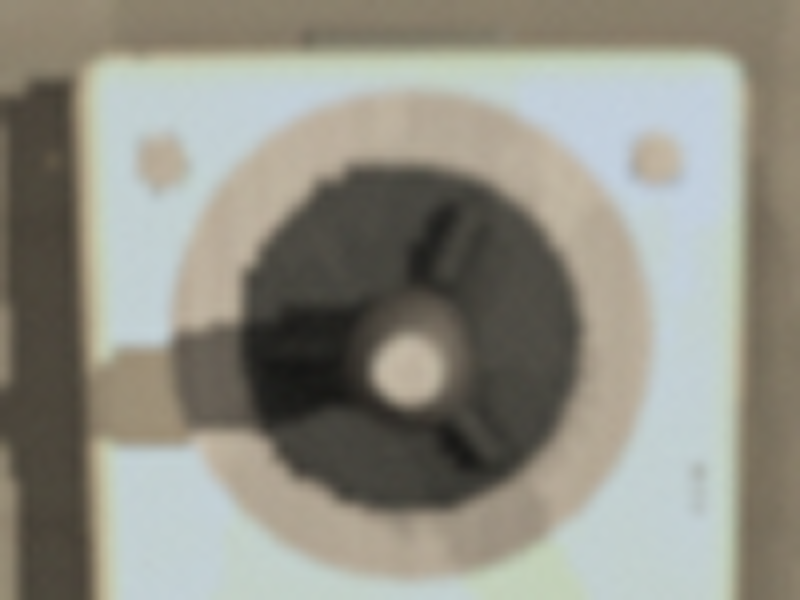

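The crop shows the shaft tip at (407,371) and the flange centre at (412,337). Lugs are at (455,245) and (490,440), with the third hidden in the shadow on the left. Next I'll compute the lug angle and the shaft axis.

Run:
```python
from h import *
np.set_printoptions(precision=4,suppress=True)
f=lambda u,v:(204+u/8,83+v/8)
tip=pt('w3',*f(407,371),.107);fl=pt('w3',*f(412.5,337.5),.034);big=pt('w3',*f(412.5,333),.0305);print(tip,fl,big)
ax=fl
for u,v in ((447,268),(468,212),(463,232),(470,412),(495,450),(485,430)):
    q=pt('w3',*f(u,v),.041)-ax;print(np.degrees(np.arctan2(q[1],q[0])),np.hypot(*q[:2])*1000)
a=pt('w3',*f(447,268),.041)-pt('w3',*f(468,212),.041);b=pt('w3',*f(470,412),.041)-pt('w3',*f(495,450),.041)
print([np.degrees(np.arctan2(*q[1::-1])) for q in(-a,-b)])
```

```text
[ 0.4716 -0.0868  0.107 ] [ 0.4711 -0.0863  0.034 ] [ 0.4706 -0.0863  0.0305]
153.96959196804679 11.252554618014058
156.21055773406752 19.572143090364598
154.56027430325273 16.75835663129371
39.06477005383861 13.255515761961144
37.34274394981404 19.82991793915614
39.32218766250515 16.64810052303474
[np.float64(159.23483203271857), np.float64(33.878648825683705)]
```

Lugs sit at about 36.5° mod 60 and the coupling gaps at about 55°, so the coupling needs a turn of about −19° in world, which is +19° tool twist. I'll hover just above the tip with that twist and look again.

carry_out(
  series=[
    [25, 0, 0, 8],
    [49, -1.5, 0, 16],
    [49, -1.5, 30, 19],
    [49, -1.5, 60, 19],
    [49, -1.5, 85, 19],
    [49, -1.5, 100, 19],
    [49, -1.5, 103, 19],
    [49, -1.5, 103, 19],
    [49, -1.5, 103, 19],
    [49, -1.5, 103, 19],
  ],
)

```text
t: 5.9
position: [0.4722, -0.0877, 0.1483]
orientation: [[-0.945, 0.326, 0.002], [0.326, 0.945, 0.0], [-0.002, 0.001, -1.0]]
force: [-0.6, 0.3, -1.1]
width: 0.0475
gripper_force: 62.2
```

Run:
```python
from h import *
np.set_printoptions(precision=4,suppress=True)
d,s=snap('wrist','w4');print(s['t'],s['position'],s['orientation'],s['force'],s['width'])
d2,_=snap('scene','s4');d3,_=snap('top','t4')
u,v=px('s4',(.47,-.087,.12)).astype(int);print(u,v)
a=cv2.imread('pics/w4.png')[170:300,170:340];b=cv2.imread('pics/s4.png')[v-28:v+32,u-30:u+30]
print(u-30,v-28)
cv2.imwrite('pics/w4c.png',np.hstack([cv2.resize(a,(480,367),interpolation=cv2.INTER_CUBIC),cv2.resize(b,(320,367),interpolation=cv2.INTER_CUBIC)]))
```

```text
5.9 [ 0.4722 -0.0877  0.1483] [[-0.9454  0.3259  0.002 ]
 [ 0.3259  0.9454  0.0001]
 [-0.0018  0.0008 -1.    ]] [-0.6002  0.322  -1.0511] 0.04750205995668285
254 206
224 178
```

View pics/w4c.png

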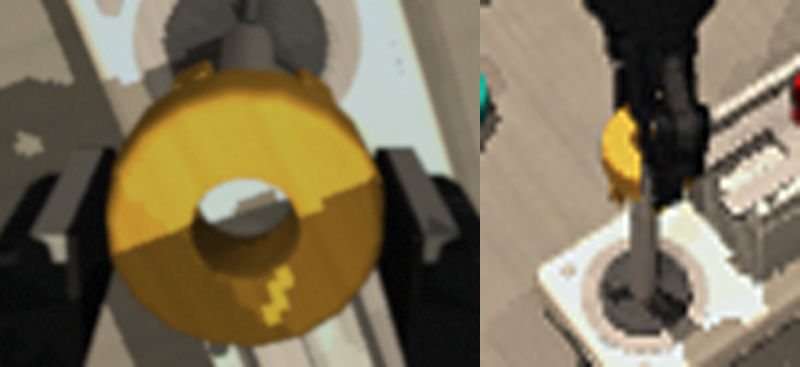

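The shaft shows behind the ring's near edge, with the tip still below the bore. I'll lower it gently so the tip enters the bore, watching the force, and then look through the bore.

carry_out(
  series=[
    [2.5, 0, 4, 0],
    [2.5, 0, 8, 0],
    [2.5, 0, 12, 0],
    [2.5, 0, 16, 0],
    [2.5, 0, 18, 0],
    [2.5, 0, 20, 0],
    [2.5, 0, 22, 0],
    [2.5, 0, 22, 0],
  ],
)

```text
t: 6.85
position: [0.4689, -0.0871, 0.1251]
orientation: [[-0.945, 0.326, -0.0], [0.326, 0.945, 0.0], [0.0, -0.0, -1.0]]
force: [-0.7, 0.2, -0.5]
width: 0.0474
gripper_force: 62.2
```

Run:
```python
from h import *
np.set_printoptions(precision=4,suppress=True)
d,s=snap('wrist','w5');print(s['t'],s['position'],s['force'],s['width'])
a=cv2.imread('pics/w5.png')[170:300,170:340]
cv2.imwrite('pics/w5c.png',cv2.resize(a,(785,600),interpolation=cv2.INTER_CUBIC))
print(px('w5',(.4711,-.0865,.107)),px('w5',(.4683,-.0868,.107)))
```

```text
6.85 [ 0.4689 -0.0871  0.1251] [-0.7395  0.223  -0.5086] 0.047433413180191474
[259.5003 235.0995] [257.3474 230.8572]
```

View pics/w5c.png

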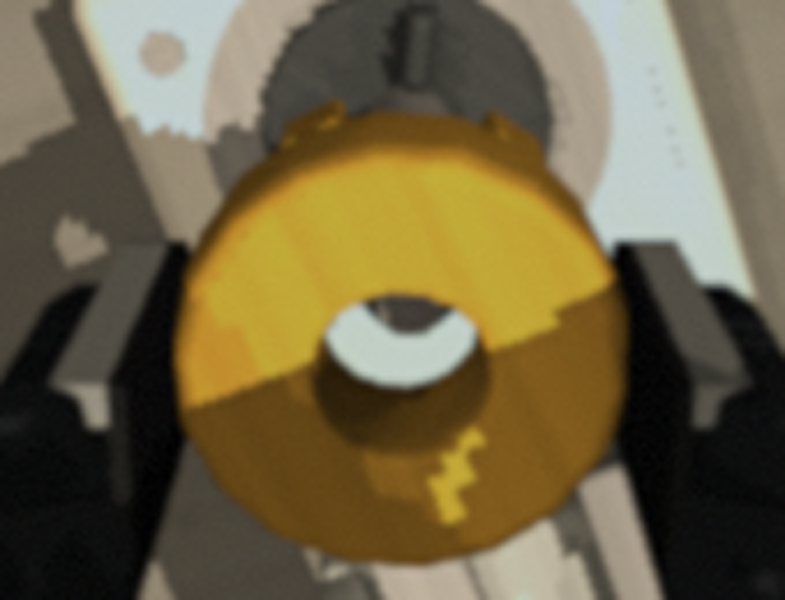

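The tip shows in the bore as a dark disc centred near crop (410,297). The far edge of the bore bottom is at y≈387. A lug at (410,45) sits midway between the teeth at (315,115) and (505,125), so the angle looks right. Next I'll compute the lateral offset.

Run:
```python
from h import *
np.set_printoptions(precision=2,suppress=True)
R=np.array([[-.945,.326,0],[.326,.945,0],[0,0,-1]]);p=np.array([.4689,-.0871,.1251])
f=lambda u,v:(170+u*170/785,170+v*130/600)
T=lambda u,v,z:(R.T@(pt('w5',*f(u,v),z)-p)*1000)[:2]
for zu in (.0970,.1018):
    print('under',zu,'tip bottom edge->ctr',T(410,333,.107)+[4,0],'bore-bottom far->ctr',T(402,387,zu)+[9,0],
     'top bore near/far',T(402,292,zu+.026),T(402,455,zu+.026),'outer near/far',T(402,152,zu+.026),T(402,565,zu+.026),'outer L/R',T(176,355,zu+.026),T(627,355,zu+.026))
```

```text
under 0.097 tip bottom edge->ctr [-2.17  0.9 ] bore-bottom far->ctr [-9.75 -0.04] top bore near/far [ 6.35 -0.12] [-13.33  -0.11] outer near/far [22.09 -0.12] [-27.58  -0.11] outer L/R [ -1.11 -24.68] [-1.14 24.34]
under 0.1018 tip bottom edge->ctr [-2.17  0.9 ] bore-bottom far->ctr [-7.2  -0.05] top bore near/far [ 8.49 -0.13] [-10.47  -0.13] outer near/far [23.66 -0.13] [-24.2   -0.12] outer L/R [  1.3  -23.79] [ 1.27 23.44]
```

The bore is recessed 9 mm above the tooth tips, and with that the heights agree. The tip is about (−1,+1) mm off the ring centre in tool axes, so I'll correct that and descend past the taper while checking forces.

carry_out(
  series=[
    [-1, 1, 2, 0],
    [-1, 1, 5, 0],
    [-1, 1, 8, 0],
    [-1, 1, 11, 0],
    [-1, 1, 14, 0],
    [-1, 1, 16, 0],
    [-1, 1, 16, 0],
  ],
)

```text
t: 7.6
position: [0.47, -0.0865, 0.1089]
orientation: [[-0.945, 0.326, -0.001], [0.326, 0.945, -0.0], [0.001, -0.0, -1.0]]
force: [0.4, -0.6, -0.9]
width: 0.0476
gripper_force: 62.2
```

carry_out(
  series=[
    [0, 0, 2, 0],
    [0, 0, 4, 0],
    [0, 0, 6, 0],
    [0, 0, 8, 0],
    [0, 0, 10, 0],
    [0, 0, 10, 0],
  ],
)

```text
t: 8.2
position: [0.4701, -0.0864, 0.099]
orientation: [[-0.945, 0.326, -0.001], [0.326, 0.945, 0.0], [0.001, -0.0, -1.0]]
force: [0.1, -0.7, -0.2]
width: 0.0477
gripper_force: 62.2
```

carry_out(
  series=[
    [0, 0, 5, 0],
    [0, 0, 10, 0],
    [0, 0, 15, 0],
    [0, 0, 20, 0],
    [0, 0, 25, 0],
    [0, 0, 29, 0],
    [0, 0, 31, 0],
    [0, 0, 31, 0],
  ],
)

```text
t: 9.0
position: [0.4701, -0.0865, 0.068]
orientation: [[-0.945, 0.326, -0.001], [0.326, 0.945, 0.0], [0.001, -0.0, -1.0]]
force: [0.8, -0.7, -1.0]
width: 0.0476
gripper_force: 62.2
```

carry_out(
  series=[
    [0, 0, 1, 0],
    [0, 0, 2, 0],
    [0, 0, 3, 0],
    [0, 0, 4, 0],
    [0, 0, 4, 0],
  ],
)

```text
t: 9.5
position: [0.4702, -0.0865, 0.0642]
orientation: [[-0.945, 0.326, -0.0], [0.326, 0.945, 0.0], [0.0, 0.0, -1.0]]
force: [-0.8, -0.4, -1.5]
width: 0.0477
gripper_force: 62.2
```

carry_out(
  series=[
    [0, 0, 0.6, 0],
    [0, 0, 1.2, 0],
    [0, 0, 1.8, 0],
    [0, 0, 2.2, 0],
    [0, 0, 2.2, 0],
  ],
)

```text
t: 10.0
position: [0.4702, -0.0865, 0.0621]
orientation: [[-0.945, 0.326, -0.0], [0.326, 0.945, 0.0], [0.0, -0.0, -1.0]]
force: [-0.2, 0.8, -1.6]
width: 0.0475
gripper_force: 62.2
```

carry_out(
  series=[
    [0, 0, 0.5, 0],
    [0, 0, 1, 0],
    [0, 0, 1.5, 0],
    [0, 0, 2, 0],
    [0, 0, 2, 0],
  ],
)

```text
t: 10.5
position: [0.4702, -0.0865, 0.06]
orientation: [[-0.945, 0.326, -0.0], [0.326, 0.945, 0.0], [0.0, -0.0, -1.0]]
force: [0.3, 0.5, -1.6]
width: 0.0473
gripper_force: 62.2
```

Already more than 4 mm below the lug-contact height with no force, so the teeth are going into the gaps.

carry_out(
  series=[
    [0, 0, 0.5, 0],
    [0, 0, 1, 0],
    [0, 0, 1.5, 0],
    [0, 0, 2, 0],
    [0, 0, 2.3, 0],
    [0, 0, 2.3, 0],
  ],
)

```text
t: 11.1
position: [0.4703, -0.0865, 0.0577]
orientation: [[-0.945, 0.326, -0.0], [0.326, 0.945, 0.0], [0.0, -0.0, -1.0]]
force: [0.8, 0.2, -1.7]
width: 0.0474
gripper_force: 62.2
```

carry_out(
  series=[
    [0, 0, 0.3, 0],
    [0, 0, 0.6, 0],
    [0, 0, 0.6, 0],
  ],
)

```text
t: 11.4
position: [0.4703, -0.0865, 0.0573]
orientation: [[-0.945, 0.326, 0.0], [0.326, 0.945, 0.0], [0.0, 0.0, -1.0]]
force: [-1.5, -0.5, 2.4]
width: 0.0476
gripper_force: 62.6
```

Contact came at exactly the predicted home height (TCP 57.3 mm, 2.4 N). Next: release and rise.

carry_out(
  series=[
    [0, 0, 0, 0],
    [0, 0, 0, 0],
    [0, 0, 0, 0],
    [0, 0, 0, 0],
    [0, 0, 0, 0],
    [0, 0, 0, 0],
  ],
  claw=1,
)

```text
t: 12.0
position: [0.4702, -0.0865, 0.0572]
orientation: [[-0.945, 0.326, -0.0], [0.326, 0.945, 0.0], [0.0, -0.0, -1.0]]
force: [-0.7, -0.9, 0.7]
width: 0.0857
gripper_force: 0.0
```

carry_out(
  series=[
    [0, 0, -5, 0],
    [0, 0, -15, 0],
    [0, 0, -40, 0],
    [0, 0, -80, 0],
    [0, 0, -120, 0],
    [0, 0, -145, -8],
    [0, 0, -145, -16],
    [0, 0, -145, -19],
    [0, 0, -145, -19],
  ],
)

```text
t: 12.9
position: [0.4704, -0.0866, 0.2033]
orientation: [[-1.0, 0.001, 0.001], [0.001, 1.0, 0.0], [-0.001, 0.0, -1.0]]
force: [0.2, -1.5, -0.2]
width: 0.0857
gripper_force: 0.0
```

Run:
```python
from h import *
np.set_printoptions(precision=4,suppress=True)
d,s=snap('wrist','w6');print(s['t'],s['position'],s['orientation'][:,1],s['force'],s['width'])
a=cv2.imread('pics/w6.png')[120:300,140:380];cv2.imwrite('pics/w6c.png',cv2.resize(a,(800,600),interpolation=cv2.INTER_CUBIC))
print(px('w6',(.471,-.0865,.034)),px('w6',(.471,-.0865,.06)))
print(totool([.5155,.179,.12]))
```

```text
12.9 [ 0.4704 -0.0866  0.2033] [0.0006 1.     0.0001] [ 0.2297 -1.451  -0.2343] 0.08565170432788971
[256.8733 174.2892] [256.942  180.0577]
[-44.6045 265.7111  82.9418]
```

View pics/w6c.png

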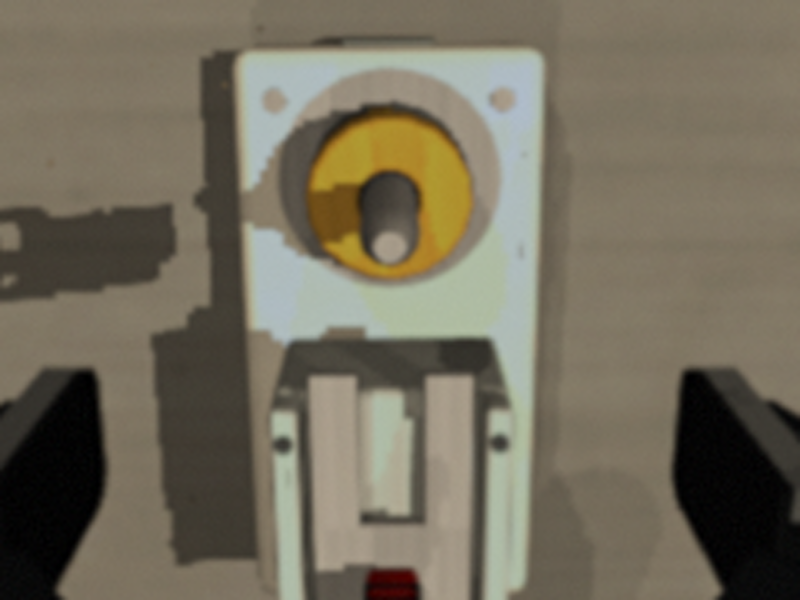

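The coupling is seated flat, centred in the crop at (390,195), with the shaft through it. Next: the spacer at (0.5155, 0.179).

carry_out(
  series=[
    [-8, 45, 0, 0],
    [-15, 90, 0, 0],
    [-23, 135, 0, 0],
    [-30, 180, 0, 0],
    [-38, 225, 20, 0],
    [-45, 260, 50, 0],
    [-45, 265.5, 90, 0],
    [-45, 265.5, 130, 0],
    [-45, 265.5, 150, 0],
    [-45, 265.5, 150, 0],
  ],
)

```text
t: 13.95
position: [0.5131, 0.1781, 0.0493]
orientation: [[-1.0, 0.002, -0.006], [0.002, 1.0, -0.003], [0.006, -0.003, -1.0]]
force: [0.5, 0.5, -0.5]
width: 0.0854
gripper_force: 0.0
```

carry_out(
  series=[
    [0, 0, 15, 0],
    [0, 0, 28, 0],
    [0, 0, 34, 0],
    [0, 0, 37, 0],
    [0, 0, 37, 0],
  ],
)

```text
t: 14.45
position: [0.5155, 0.1789, 0.0151]
orientation: [[-1.0, 0.001, -0.0], [0.001, 1.0, -0.0], [0.0, -0.0, -1.0]]
force: [0.5, -0.3, 0.2]
width: 0.0853
gripper_force: 0.0
```

carry_out(
  series=[
    [0, 0, 0, 0],
    [0, 0, 0, 0],
    [0, 0, 0, 0],
    [0, 0, 0, 0],
    [0, 0, 0, 0],
    [0, 0, 0, 0],
    [0, 0, 0, 0],
  ],
  claw=-1,
)

```text
t: 15.15
position: [0.5158, 0.1792, 0.0162]
orientation: [[-1.0, 0.001, 0.001], [0.001, 1.0, 0.001], [-0.001, 0.001, -1.0]]
force: [-2.0, -0.6, 7.9]
width: 0.0471
gripper_force: 61.1
```

carry_out(
  series=[
    [0, 0, -5, 0],
    [0, 0, -20, 0],
    [0, 0, -60, 0],
    [4, -20, -105, 0],
    [12, -60, -145, 0],
    [20, -105, -165, 0],
    [28, -150, -165, 0],
    [35, -195, -165, 0],
    [42, -240, -165, 0],
    [45.5, -265.5, -165, 0],
  ],
)

```text
t: 16.15
position: [0.4685, -0.0904, 0.1815]
orientation: [[-1.0, 0.005, 0.001], [0.005, 1.0, -0.001], [-0.001, -0.001, -1.0]]
force: [0.1, 0.5, -0.0]
width: 0.0471
gripper_force: 62.0
```

carry_out(
  series=[
    [0, 0, 0, 0],
    [0, 0, 20, 0],
    [0, 0, 40, 0],
    [0, 0, 45, 0],
    [0, 0, 45, 0],
    [0, 0, 45, 0],
  ],
)

```text
t: 16.75
position: [0.4704, -0.0861, 0.1361]
orientation: [[-1.0, 0.0, 0.001], [0.0, 1.0, 0.0], [-0.001, 0.0, -1.0]]
force: [0.4, -0.6, 0.2]
width: 0.0468
gripper_force: 62.0
```

Run:
```python
from h import *
np.set_printoptions(precision=4,suppress=True)
d,s=snap('wrist','w7');print(s['t'],s['position'],s['orientation'][:,1],s['force'],s['width'])
a=cv2.imread('pics/w7.png')[170:300,170:340]
cv2.imwrite('pics/w7c.png',cv2.resize(a,(785,600),interpolation=cv2.INTER_CUBIC))
```

```text
16.75 [ 0.4704 -0.0861  0.1361] [0.0002 1.     0.0001] [ 0.356  -0.6356  0.1693] 0.046844028355034366
```

View pics/w7c.png

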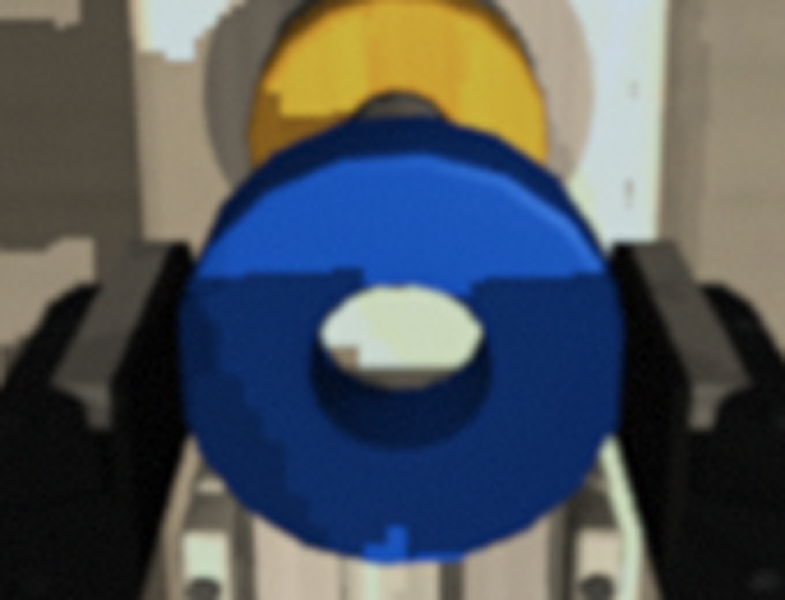

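The spacer is held level, with outer centre (402,357) and bore (400,367). That's almost the same in-hand position as the coupling had, so the same TCP x,y applies. Next I'll descend and check forces at the taper.

carry_out(
  series=[
    [0, 0.4, 5, 0],
    [0, 0.4, 10, 0],
    [0, 0.4, 14, 0],
    [0, 0.4, 17, 0],
    [0, 0.4, 20, 0],
    [0, 0.4, 23, 0],
    [0, 0.4, 26, 0],
    [0, 0.4, 26, 0],
  ],
)

```text
t: 17.6
position: [0.4695, -0.086, 0.1088]
orientation: [[-1.0, 0.001, -0.001], [0.001, 1.0, 0.0], [0.001, 0.0, -1.0]]
force: [0.3, -0.4, -0.3]
width: 0.0469
gripper_force: 62.0
```

carry_out(
  series=[
    [0, 0, 4, 0],
    [0, 0, 8, 0],
    [0, 0, 13, 0],
    [0, 0, 18, 0],
    [0, 0, 23, 0],
    [0, 0, 27, 0],
    [0, 0, 30, 0],
    [0, 0, 30, 0],
  ],
)

```text
t: 18.4
position: [0.4695, -0.0861, 0.0788]
orientation: [[-1.0, 0.001, -0.001], [0.001, 1.0, 0.0], [0.001, 0.0, -1.0]]
force: [-0.1, 0.4, -0.8]
width: 0.0471
gripper_force: 62.0
```

carry_out(
  series=[
    [0, 0, 1, 0],
    [0, 0, 2, 0],
    [0, 0, 2.5, 0],
    [0, 0, 3, 0],
    [0, 0, 3, 0],
  ],
)

```text
t: 18.9
position: [0.4698, -0.0861, 0.0762]
orientation: [[-1.0, 0.001, 0.0], [0.001, 1.0, 0.0], [-0.0, 0.0, -1.0]]
force: [-0.3, -0.1, -1.2]
width: 0.0471
gripper_force: 62.0
```

carry_out(
  series=[
    [0, 0, 0.3, 0],
    [0, 0, 0.6, 0],
    [0, 0, 0.6, 0],
  ],
)

```text
t: 19.2
position: [0.4699, -0.0861, 0.076]
orientation: [[-1.0, 0.001, 0.0], [0.001, 1.0, 0.0], [-0.0, 0.0, -1.0]]
force: [-2.3, 0.8, 6.5]
width: 0.0469
gripper_force: 62.7
```

Contact at the expected height. Release, rise, and move over near the knob.

carry_out(
  series=[
    [0, 0, 0, 0],
    [0, 0, 0, 0],
    [0, 0, 0, 0],
    [0, 0, 0, 0],
    [0, 0, 0, 0],
    [0, 0, 0, 0],
  ],
  claw=1,
)

```text
t: 19.8
position: [0.4697, -0.0861, 0.0755]
orientation: [[-1.0, 0.001, -0.0], [0.001, 1.0, 0.0], [0.0, 0.0, -1.0]]
force: [-0.7, -0.3, 0.2]
width: 0.085
gripper_force: 0.0
```

carry_out(
  series=[
    [0, 0, -5, 0],
    [0, 0, -20, 0],
    [0, 0, -60, 0],
    [0, 0, -100, 0],
    [-40, 0, -110, 0],
    [-80, 0, -110, 0],
    [-105, 0, -110, 0],
    [-105, 0, -110, 0],
    [-105, 0, -110, 0],
  ],
)

```text
t: 20.7
position: [0.5743, -0.0862, 0.1853]
orientation: [[-1.0, 0.001, -0.001], [0.001, 1.0, -0.0], [0.001, -0.0, -1.0]]
force: [-0.8, 0.4, 0.6]
width: 0.0853
gripper_force: 0.0
```

Run:
```python
from h import *
np.set_printoptions(precision=4,suppress=True)
d,s=snap('wrist','w8');print(s['t'],s['position'],s['orientation'][:,1],s['force'],s['width'])
u,v=px('w8',(.582,-.086,.113)).astype(int);print(u,v)
a=cv2.imread('pics/w8.png');v0=max(v-140,0);cv2.imwrite('pics/w8c.png',cv2.resize(a[v0:v0+180,u-120:u+120],(800,600),interpolation=cv2.INTER_CUBIC));print(u-120,v0)
hsv=cv2.cvtColor(a,cv2.COLOR_BGR2HSV);m=cv2.inRange(hsv,(0,150,60),(8,255,255))|cv2.inRange(hsv,(172,150,60),(180,255,255))
k=np.zeros_like(m);k[v-40:v+40,u-40:u+40]=m[v-40:v+40,u-40:u+40];x,y,w,h=cv2.boundingRect(k);print(x,y,w,h,pt('w8',x,y,.113),pt('w8',x+w,y+h,.113))
```

```text
20.7 [ 0.5743 -0.0862  0.1853] [ 0.0008  1.     -0.0002] [-0.7734  0.3623  0.559 ] 0.0853122804337282
257 212
137 72
247 196 21 25 [ 0.5696 -0.0936  0.113 ] [ 0.5891 -0.0781  0.113 ]
```

View pics/w8c.png

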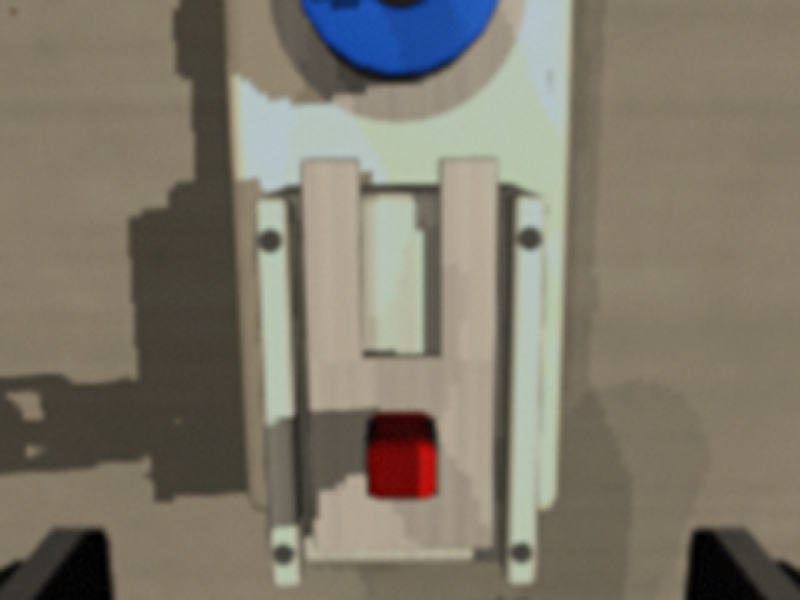

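The spacer is flat on the stack. The knob top is centred at about (0.582, −0.086). I'll grip it by its top 20 mm, with the fingertips clear of the rails.

carry_out(
  series=[
    [-7, 0, 30, 0],
    [-7, 0, 60, 0],
    [-7, 0, 75, 0],
    [-7, 0, 79, 0],
    [-7, 0, 79, 0],
  ],
)

```text
t: 21.25
position: [0.5813, -0.0863, 0.1067]
orientation: [[-1.0, 0.001, -0.001], [0.001, 1.0, 0.0], [0.001, -0.0, -1.0]]
force: [-0.6, 0.3, 0.2]
width: 0.0855
gripper_force: 0.0
```

carry_out(
  series=[
    [0, 0, 0, 0],
    [0, 0, 0, 0],
    [0, 0, 0, 0],
    [0, 0, 0, 0],
    [0, 0, 0, 0],
    [0, 0, 0, 0],
    [0, 0, 0, 0],
    [0, 0, 0, 0],
    [0, 0, 0, 0],
  ],
  claw=-1,
)

```text
t: 22.15
position: [0.5821, -0.0857, 0.1071]
orientation: [[-1.0, 0.0, 0.001], [0.0, 1.0, 0.001], [-0.001, 0.001, -1.0]]
force: [-1.3, 1.2, 6.4]
width: 0.0144
gripper_force: 59.5
```

carry_out(
  series=[
    [5, 0, 0, 0],
    [11, 0, 0, 0],
    [17, 0, 0, 0],
    [23, 0, 0, 0],
    [29, 0, 0, 0],
    [35, 0, 0, 0],
    [41, 0, 0, 0],
    [45, 0, 0, 0],
    [47, 0, 0, 0],
    [47, 0, 0, 0],
  ],
)

```text
t: 23.15
position: [0.5344, -0.0861, 0.1071]
orientation: [[-1.0, 0.001, 0.0], [0.001, 1.0, 0.0], [-0.0, 0.0, -1.0]]
force: [2.0, 1.1, 7.3]
width: 0.0147
gripper_force: 59.9
```

carry_out(
  series=[
    [1, 0, 0, 0],
    [2, 0, 0, 0],
    [3, 0, 0, 0],
    [4, 0, 0, 0],
    [4, 0, 0, 0],
  ],
)

```text
t: 23.65
position: [0.5308, -0.0862, 0.1071]
orientation: [[-1.0, 0.001, 0.001], [0.001, 1.0, 0.0], [-0.001, 0.0, -1.0]]
force: [3.2, 1.6, 6.1]
width: 0.0144
gripper_force: 59.7
```

carry_out(
  series=[
    [0.7, 0, 0, 0],
    [1.4, 0, 0, 0],
    [2, 0, 0, 0],
    [2, 0, 0, 0],
  ],
)

```text
t: 24.05
position: [0.5289, -0.0861, 0.1071]
orientation: [[-1.0, 0.001, 0.001], [0.001, 1.0, 0.0], [-0.001, 0.0, -1.0]]
force: [4.0, 0.9, 6.4]
width: 0.0146
gripper_force: 59.7
```

carry_out(
  series=[
    [0.7, 0, 0, 0],
    [1.4, 0, 0, 0],
    [2, 0, 0, 0],
    [2, 0, 0, 0],
  ],
)

```text
t: 24.45
position: [0.5269, -0.0862, 0.1071]
orientation: [[-1.0, 0.001, 0.001], [0.001, 1.0, 0.0], [-0.001, 0.0, -1.0]]
force: [3.7, 2.4, 6.1]
width: 0.0146
gripper_force: 59.7
```

carry_out(
  series=[
    [0.5, 0, 0, 0],
    [1, 0, 0, 0],
    [1.5, 0, 0, 0],
    [1.5, 0, 0, 0],
  ],
)

```text
t: 24.85
position: [0.5255, -0.0862, 0.1071]
orientation: [[-1.0, 0.001, 0.001], [0.001, 1.0, 0.0], [-0.001, 0.0, -1.0]]
force: [4.2, 1.1, 5.4]
width: 0.0147
gripper_force: 59.7
```

carry_out(
  series=[
    [0.5, 0, 0, 0],
    [1, 0, 0, 0],
    [1, 0, 0, 0],
  ],
)

```text
t: 25.15
position: [0.5253, -0.0862, 0.1071]
orientation: [[-1.0, 0.001, 0.003], [0.001, 1.0, -0.0], [-0.003, -0.0, -1.0]]
force: [6.4, 1.7, 1.8]
width: 0.0144
gripper_force: 59.3
```

carry_out(
  series=[
    [0.5, 0, 0, 0],
    [1, 0, 0, 0],
    [1, 0, 0, 0],
  ],
)

```text
t: 25.45
position: [0.5253, -0.0862, 0.1072]
orientation: [[-1.0, 0.001, 0.005], [0.001, 1.0, -0.0], [-0.005, -0.0, -1.0]]
force: [9.0, 0.8, -0.4]
width: 0.0145
gripper_force: 58.9
```

The gate is hard against the end stop after 56.8 mm of travel. Release, rise and check.

carry_out(
  series=[
    [0, 0, 0, 0],
    [0, 0, 0, 0],
    [0, 0, 0, 0],
    [0, 0, 0, 0],
    [0, 0, 0, 0],
    [0, 0, 0, 0],
  ],
  claw=1,
)

```text
t: 26.05
position: [0.523, -0.0862, 0.1065]
orientation: [[-1.0, 0.001, -0.001], [0.001, 1.0, -0.0], [0.001, -0.0, -1.0]]
force: [-0.3, 0.3, 0.1]
width: 0.0853
gripper_force: 0.0
```

carry_out(
  series=[
    [0, 0, -5, 0],
    [0, 0, -20, 0],
    [0, 0, -60, 0],
    [0, 0, -100, 0],
    [0, 0, -120, 0],
    [0, 0, -120, 0],
    [0, 0, -120, 0],
  ],
)

```text
t: 26.75
position: [0.5232, -0.0861, 0.2268]
orientation: [[-1.0, 0.001, 0.001], [0.001, 1.0, 0.0], [-0.001, 0.0, -1.0]]
force: [-0.8, 0.3, -0.9]
width: 0.0854
gripper_force: 0.0
```

Run:
```python
from h import *
np.set_printoptions(precision=4,suppress=True)
d,s=snap('wrist','w9');print(s['t'],s['position'],s['force'],s['width'])
a=cv2.imread('pics/w9.png');cv2.imwrite('pics/w9c.png',cv2.resize(a[60:240,137:377],(800,600),interpolation=cv2.INTER_CUBIC))
```

```text
26.75 [ 0.5232 -0.0861  0.2268] [-0.7971  0.2665 -0.9043] 0.08540475834758099
```

View pics/w9c.png

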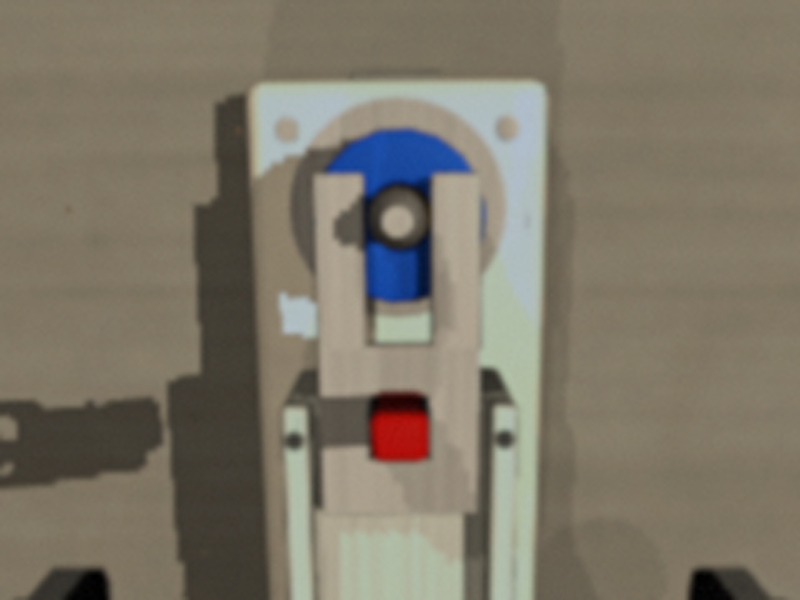

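The picture shows the gate prongs either side of the shaft (398,220), over the blue spacer, and the knob at (400,430). The robot is clear of everything.

```bash
python3 -c "
from bench import env
print(env.hand_in())"
```

```text
the job is handed in; nothing more can be done
None
```

The coupling is seated home on the drive lugs, the blue spacer is on top of it, the gate is closed to its end stop, and the job was handed in at about 27 s; no verdict came back.

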